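Set the drill guide of a dowel jig to its third click

ROBOT

A 6-joint arm with a two-finger parallel gripper is mounted at the origin on a cart in front of the work surface, level with it; the furniture and walls round the work are solid. World frame = base frame: x ahead of the robot, y to its left, z up, the work surface at z = 0. Lengths are in m, angles in degrees, forces in N, time in s.
With the tool pointing down it reaches from about 0.25 to 0.725 m from the base axis. Payload 9.7 kg.
Tool frame: the origin (TCP) lies midway between the tips of the shut fingers; the grasp point (between the pads) lies 19 mm behind it; z points along the fingers, y is the direction in which the jaws open and shut (so a half turn about z gives the same grasp; the last joint's range is limited). The gripper opens to 85 mm and grips with 20 to 120 N. Pads are 22 mm wide; open, the fingers measure 114 mm over their backs; the gripper's body (76 mm by 85 mm) begins 54 mm behind the grasp point. The pads swing forward as they close: fully open they stand 13 mm farther back than shut.
Start: joints at [0, 4.979, 10.078, 95.1, 0, 90], TCP at [0.55, -0, 0.197] pointing down, gripper open.
Joint ranges: [-179.16, 179.16], [-48.56, 103.87], [-65.8, 70.77], [-126.05, 130.52], [-82.76, 87.17], [-180, 180]. Speed limits (degrees/s): [127.2, 127.2, 147.25, 180, 180, 180].

INTERFACE

Orientations are given as [roll, pitch, yaw] about the fixed x, y, z axes, in that order (R = Rz(yaw) Ry(pitch) Rx(roll)).
In Python, from workcell import bot, camera, recognise gives the robot as it stands. The module is installed in compiled form; this text tells all that it offers.
- The arm moves only by the tool apply_moves, never from a script. Its argument "targets" is one flat list of numbers, 7 for each row, row after row: the shift along the world's x, y, z in units of 30 mm (1.0 is 30 mm), then the turn, a rotation vector about the world's x, y, z in units of 6 degrees (1.0 is 6 degrees), then the opening, from 0 (shut) to 1 (fully open). A call has 1 to 5 rows; each row is the pose to reach, as a shift and turn from the pose commanded when the call began; what a row does not reach only later rows make up. A row lasts 1/10 s, in which the tool goes at most 50 mm and 8.59 degrees, less where a joint would pass 70% of its speed; a pose out of reach is approached as far as the arm can. A call with a gripper value outside its range is refused whole. The fingers move at their own pace and stop on an object; "newtons" is the grip in N (left out, the last holds). Time passes only in rows, so rows that repeat a pose let the fingers close. It gives the time, the measured TCP pose, the force and the opening at its end, in the units of the state.
- bot.get_obs(): the state, without advancing time (a new reading comes with each control period).
- camera(name): name is "scene" or "side" or "wrist"; returns a dict with "img" (480x640x3 uint8, red, green, blue), "intrinsics" (3x3 intrinsics, pixels), "k1" (the pictures are not rectified: a ray, as slopes to the right and down, at radius r is drawn at 1 + k1 r^2 times it, then the intrinsics apply), "origin" and "rotation" of the camera in the world. Camera axes: x right, y up, looking along -z (the intrinsics and any distortion apply to the point x, -y, -z); pixel columns grow to the right and rows downward; lengths in m; the calibration is good to about 2 mm. A picture is of the moment at which its call begins. There is no depth.
- bot.job_done(): hands the job in, once; it reports no verdict.
Trained networks look in the newest picture that a camera, given by its name, has taken for a name from the list of things; names that differ only in an ending like _2 or _b are one class to them, and where a whole thing is asked for, a point or a joint stands for the part that bears it (a point fixed in the world has none). Each returns a list of dicts, best first, with "conf" (0 to 1); they miss things now and then, are a little off and sometimes report something else, mostly with a low value. They report only what shows in the picture. A call takes as long as a camera call. They do not tell look-alikes from the thing itself.
- recognise(query, camera): "box" ([left, top, right, bottom] in pixels, round what is visible of it).
The state is a dict: "time": time; "q": joint angles; "qd": joint speeds; "joint_efforts": joint torques, N m; "ee_pos": TCP position; "tcp_rot": TCP orientation; "wrist_force": force on the tool from outside, world axes, zero at the start; "torque": the same for the moment, N m; "opening": finger opening in m.
Only numpy, scipy, OpenCV 4.12 (cv2) and the standard library are available. Lean on these libraries where they do the work, as an engineer would, in place of code of your own. Each camera call takes 0.05 s, during which the arm holds its last target.

TASK

Set the jig up for its third dowel hole, using only pushes of the fingertips and lifting nothing: first push the oak block along its channel until it is fully home against the end stop. Then push the drill guide by its post from its parked end along the rail, feel it click into the notches of the index bar, and leave it seated in the third notch, without running on past it. Leave the pencil and the other things about the jig where they lie.

Things in the scene. Friction and masses are not known exactly. Their poses are not given: they have to be found in the camera images.
- jig: Plywood base, 128 (x) x 210 (y) x 18 mm, fixed. Origin: centre of its underside, on the worktop; z up, x away from the robot, y along rail and channel. Jig coordinates (mm) below are from here. Front to back: ledge with the pencil at x -57; block channel, centre line x -29; rail, centre line x 10, top z 38; index bar from x 36.
- end_stop (a point): Centre of the end stop's face towards the block, jig (-29, 72, 31). The stop is a dark wooden block, 42 x 14 x 26 mm, across the channel's +y end, top at z 44. The channel runs between a dark wooden lip (top z 26, x -50 to -46) and fence (top z 32, x -11 to -6), both from y -66 to 84 on the base, whose top is at z 18.
- oak_block_centre (a point): Centre of the loose oak offcut, 32 (x) x 90 (y) x 32 mm, about 0.07 kg, in the channel with its length along jig y, top at z 50, side play 1.5 mm. It starts 15 to 40 mm short of the end stop and slides easily towards jig +y; home, it touches the stop and its centre is at jig y 27.
- guide_post (a point): On the axis of the push post, a round upright black post, 18 mm diameter, z 70 to 105 over the worktop; this point is at z 88, jig x 10. The drill guide below it is a metal saddle, 30 (x) x 26 (y) mm, on the rail; from it an arm 22 mm wide, z 56 to 66, reaches forward over the channel to a steel drill bush (rim z 70).
- guide_roller (a point): Point on the guide where its brass spring roller rests on the index bar; same jig y as the post. Its y in the bar's frame tells the notch. On the plain lands the guide takes under 1 N to push; it drops with a click into each notch, is drawn to the middle from up to 4 mm away, and takes about 4 to 6 N to push out again.
- index_bar: Notched steel bar behind the rail, 16 x 182 x 14 mm, clamped at a place along jig y that differs by up to 12 mm; axes as the jig's. Its front edge has five V notches, 10 mm wide, 20 mm apart. Origin: mouth of the first notch (nearest the parked guide), on the bar's underside; the others follow towards -y, the third at y -40.
- drill_guide (a joint): Travel of the drill guide along the rail in m: 0 at the parked end (the rail's +y end, over the end stop), growing as it slides towards jig -y; up to 0.130. It starts at 0 to 0.008, before the first notch. Stays where it is left.
- pencil: Loose red pencil, 6 x 173 x 7 mm, lying along y on the front ledge of the jig base; to be left there. Origin at its middle, on its underside.
- sanding_block: Loose brown sanding block, 66 x 110 x 33 mm, on the worktop to the right of and behind the jig; to be left there. Origin at the centre of its underside.
- spring_clamp: Loose black spring clamp, 62 x 111 x 23 mm, on the worktop right of the jig; to be left there. Origin at the centre of its underside.
- marker: Loose black and blue marker pen, 18 x 128 x 18 mm, on the worktop left of the jig; to be left there. Origin at the centre of its underside.
There are look-alikes about, which are no part of the job. What is shaped like the part that bears oak_block_centre but pink is not meant.

How it is judged:
By the outcome, as a careful person would: the job done as asked, in the order asked, and still so for the second after the job is handed in, with the robot touching nothing.
It also fails if it takes over 61 s, if anything falls off the work surface, if the arm or the gripper's body presses on something with over 40 N, if the wrist force passes 120 N, or if a joint passes its speed limit or range.

## Working session

There is one attempt and no reset: what is moved stays moved. The work goes in short steps, Python scripts to look and compute and a tool call to move; the robot and the scene stay as the last step left them, time stands still between calls to the robot, and variables do not carry over. Pictures are saved under pics/ and viewed, and the job is handed in when it is done.

Besides the shell and the picture viewer there is one more tool, called in YAML: its name, and indented under it one key for each argument. apply_moves: Moves the arm, as the interface text tells. Its arguments: {"type":"object","properties":{"targets":{"type":"array"},"newtons":{"type":"number"}},"required":["targets"]}

```bash
mkdir -p pics; cat > h.py <<'E'
import numpy as np, cv2
from workcell import bot,camera,recognise
def snap(n,f):
    c=camera(n); cv2.imwrite(f'pics/{f}.png',c['img'][:,:,::-1]); return c
def proj(c,P):
    p=(np.asarray(P)-c['origin'])@np.asarray(c['rotation']); s=np.array([p[0]/-p[2],-p[1]/-p[2]])
    s=s*(1+c['k1']*(s@s)); K=np.asarray(c['intrinsics']); return K[:2,:2]@s+K[:2,2]
def ray(c,uv):
    K=np.asarray(c['intrinsics']); d=np.linalg.solve(K[:2,:2],np.asarray(uv,float)-K[:2,2]); s=d.copy()
    for _ in range(30): s=d/(1+c['k1']*(s@s))
    v=np.asarray(c['rotation'])@np.array([s[0],-s[1],-1]); return v/np.linalg.norm(v)
def atz(c,uv,z):
    v=ray(c,uv); o=np.asarray(c['origin']); return o+v*(z-o[2])/v[2]
E
python3 - <<'E'
from h import *
import pickle
C={}
for n in ['scene','side','wrist']:
    c=snap(n,n+'0'); C[n]=c
    print(n,np.round(c['origin'],3),c['k1'])
    for q in ['jig','oak_block_centre','guide_post','index_bar','pencil','end_stop','guide_roller','drill_guide']:
        try: print(q,[(np.round(d['box']).tolist(),round(d['conf'],2)) for d in recognise(q,n)][:3])
        except Exception as e: print(q,e)
pickle.dump(C,open('C0.pkl','wb'))
print(bot.get_obs())
E
```

```text
scene [-0.229  0.873  0.765] -0.07652912856409992
jig [([231.0, 244.0, 345.0, 320.0], 0.57)]
oak_block_centre [([175.0, 286.0, 215.0, 317.0], 0.95), ([276.0, 257.0, 322.0, 292.0], 0.58)]
guide_post [([235.0, 256.0, 264.0, 291.0], 0.82)]
index_bar [([230.0, 249.0, 307.0, 284.0], 0.84)]
pencil [([269.0, 273.0, 332.0, 305.0], 0.53)]
end_stop [([230.0, 246.0, 344.0, 317.0], 0.59)]
guide_roller [([239.0, 250.0, 266.0, 291.0], 0.92)]
drill_guide [([241.0, 252.0, 265.0, 290.0], 0.85)]
side [-0.165  1.124  0.833] -0.005869887480245201
jig [([260.0, 251.0, 358.0, 319.0], 0.72), ([267.0, 254.0, 321.0, 293.0], 0.54)]
oak_block_centre [([217.0, 291.0, 254.0, 329.0], 0.75), ([303.0, 260.0, 339.0, 293.0], 0.63)]
guide_post [([274.0, 265.0, 298.0, 299.0], 0.59)]
index_bar [([268.0, 252.0, 323.0, 296.0], 0.76), ([304.0, 259.0, 340.0, 292.0], 0.37)]
pencil [([302.0, 277.0, 348.0, 307.0], 0.43)]
end_stop [([259.0, 254.0, 360.0, 318.0], 0.75)]
guide_roller [([273.0, 263.0, 302.0, 297.0], 0.71)]
drill_guide [([272.0, 262.0, 301.0, 294.0], 0.69)]
wrist [0.55  0.082 0.373] -0.010660377265822587
jig [([172
[... 167 characters left out ...]
)]
guide_roller []
drill_guide []
{'time': 1.35, 'q': array([-4.88403801e-04,  4.97959253e+00,  1.00774004e+01,  9.51000809e+01,
       -3.25233603e-04,  9.00001909e+01]), 'qd': array([-0.07131714,  0.008719  , -0.04454124, -0.00530768,  0.06797676,
        0.09260964]), 'joint_efforts': array([-1.94707420e-03, -5.20102000e+01,  4.64862943e+01,  1.63152992e-03,
       -1.31852221e-04,  3.23679319e-05]), 'ee_pos': array([ 5.49986848e-01, -6.49843089e-06,  1.97370203e-01]), 'tcp_rot': array([-1.79997727e+02,  3.25241178e-04,  8.99993207e+01]), 'wrist_force': array([-0.54216201,  0.19569398,  1.61194859]), 'torque': array([ 0.01379561, -0.07884043, -0.06643549]), 'opening': 0.08513479502419433}
```

```bash
python3 - <<'E'
import cv2
a=cv2.imread('pics/scene0.png'); cv2.imwrite('pics/scene0c.png',cv2.resize(a[220:350,140:380],None,fx=3.3,fy=3.3,interpolation=cv2.INTER_CUBIC))
a=cv2.imread('pics/side0.png'); cv2.imwrite('pics/side0c.png',cv2.resize(a[225:350,200:380],None,fx=4.4,fy=4.4,interpolation=cv2.INTER_CUBIC))
E
```

```text
(no output)
```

View pics/scene0.png

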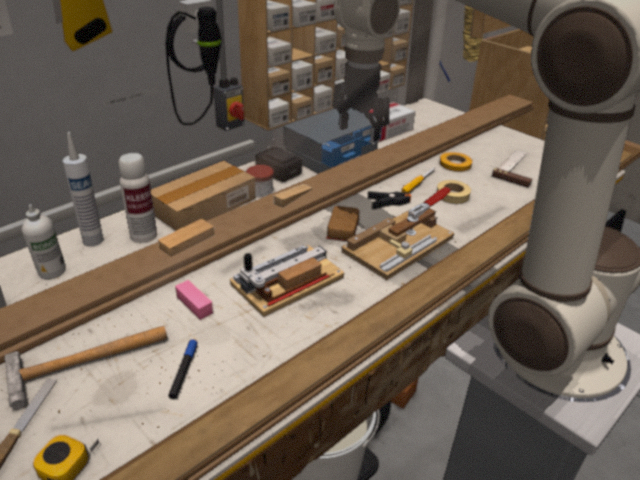

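View pics/wrist0.png

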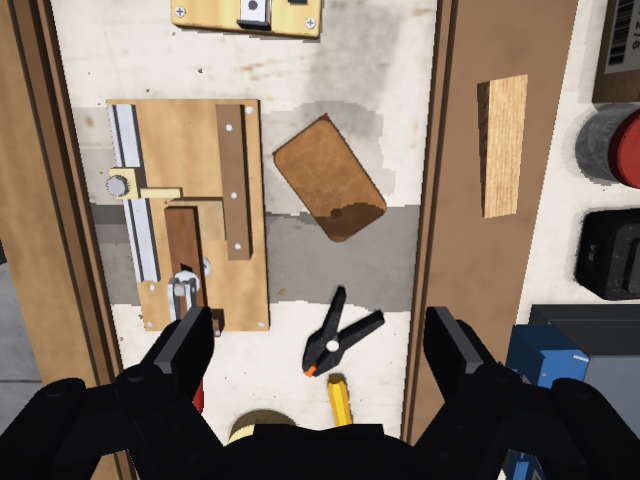

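```bash
ls pics
```

```text
scene0.png
scene0c.png
side0.png
side0c.png
wrist0.png
```

View pics/scene0c.png

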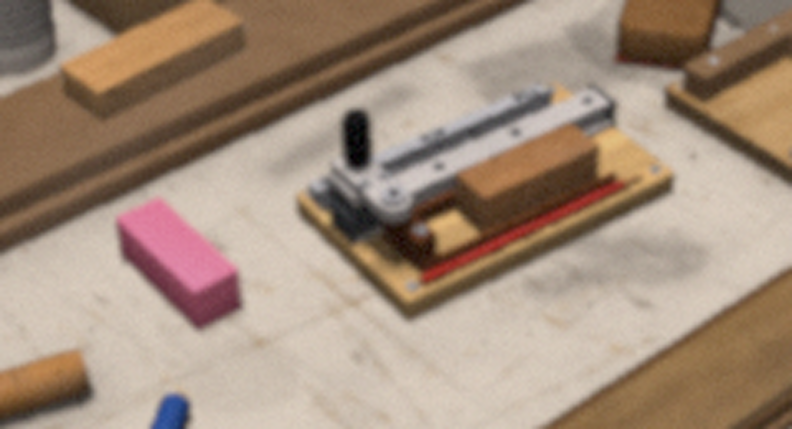

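View pics/side0c.png

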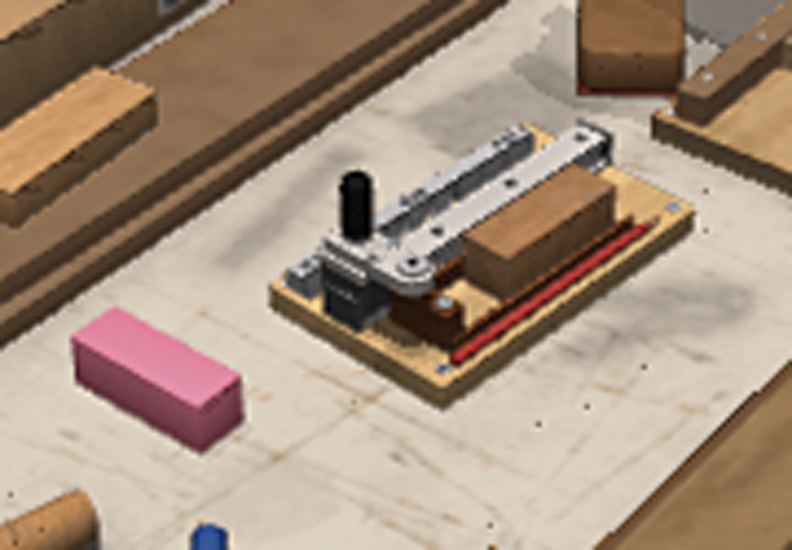

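```bash
python3 - <<'E'
from h import *
import pickle
C=pickle.load(open('C0.pkl','rb'))
w=C['wrist']
for uv in [(172,22),(165,30),(322,35),(320,40)]: print(atz(w,uv,.018))
s=C['side']
# base corners in side image crop/4.4+offset, top z=.018
f=lambda u,v:(200+u/4.4,225+v/4.4)
for uv in [(270,287),(443,390),(693,210)]: print(atz(s,f(*uv),.018))
for z in(.105,): print(atz(s,f(356,177),z))
c=C['scene'];g=lambda u,v:(140+u/3.3,220+v/3.3)
for uv in [(300,197),(410,300),(672,175)]: print(atz(c,g(*uv),.018))
print(atz(c,g(356,115),.105))
print(w['rotation'])
E
```

```text
Traceback (most recent call last):
  File "h.py", line 13, in atz
    v=ray(c,uv); o=np.asarray(c['origin']); return o+v*(z-o[2])/v[2]
                                                                ~^^^
IndexError: invalid index to scalar variable.
```

```bash
python3 - <<'E'
import pickle
C=pickle.load(open('C0.pkl','rb'))
for c in C.values(): print(c['rotation'],c['intrinsics'])
E
```

```text
[  55.8827676    -1.05469418 -132.68042052] [[570.54217998   0.         310.75940214]
 [  0.         570.54217998 233.32618946]
 [  0.           0.           1.        ]]
[  57.57496564   -1.33120263 -144.43767623] [[562.83895931   0.         330.27048778]
 [  0.         562.83895931 238.30671421]
 [  0.           0.           1.        ]]
[-18.40824858   0.03045337  -0.03993915] [[367.50231361   0.         318.125439  ]
 [  0.         367.50231361 236.04987138]
 [  0.           0.           1.        ]]
```

Rotation is given as roll, pitch, yaw; convert it.

```bash
sed -i "s/np.asarray(c\['rotation'\])/R(c)/g" h.py; cat >> h.py <<'E'
from scipy.spatial.transform import Rotation
def R(c): return Rotation.from_euler('xyz',c['rotation'],degrees=True).as_matrix()
E
python3 - <<'E'
from h import *
import pickle
C=pickle.load(open('C0.pkl','rb'))
w=C['wrist']
for uv in [(172,22),(165,30),(322,35),(320,40)]: print(atz(w,uv,.018))
s=C['side']
f=lambda u,v:(200+u/4.4,225+v/4.4)
for uv in [(270,287),(443,390),(693,210)]: print(atz(s,f(*uv),.018))
print(atz(s,f(356,177),.105))
c=C['scene'];g=lambda u,v:(140+u/3.3,220+v/3.3)
for uv in [(300,197),(410,300),(672,175)]: print(atz(c,g(*uv),.018))
print(atz(c,g(356,115),.105))
E
```

```text
[0.42490637 0.15675682 0.018     ]
[0.41810759 0.15066114 0.018     ]
[0.55348942 0.14639459 0.018     ]
[0.55176489 0.14250732 0.018     ]
[0.56178409 0.35333736 0.018     ]
[0.43608442 0.36426235 0.018     ]
[0.42040129 0.15730327 0.018     ]
[0.50993987 0.34090758 0.105     ]
[0.5547454  0.35707741 0.018     ]
[0.43382846 0.36568119 0.018     ]
[0.41561589 0.16471895 0.018     ]
[0.50417302 0.34672526 0.105     ]
```

apply_moves:
  targets: [-0.4,1.5,0,0,0,-0.2,1,-0.8,3,0,0,0,-0.4,1,-1.2,4.5,0,0,0,-0.6,1,-1.6,6,0,0,0,-0.75,1,-1.8,7.2,0,0,0,-0.75,1]

```text
time: 1.85
ee_pos: [0.495, 0.2181, 0.1977]
tcp_rot: [180.0, -0.0, 85.5]
wrist_force: [1.0, -0.7, 0.6]
opening: 0.0853
```

apply_moves:
  targets: [0,0,0,0,0,0,1,0,0,0,0,0,0,1]

```text
time: 2.05
ee_pos: [0.4957, 0.2166, 0.1973]
tcp_rot: [-180.0, 0.0, 85.6]
wrist_force: [-0.5, -0.4, -0.2]
opening: 0.0855
```

```bash
python3 - <<'E'
from h import *
import pickle
c=snap('wrist','w1'); pickle.dump(c,open('w1.pkl','wb'))
for q in ['jig','oak_block_centre','guide_post','index_bar']:
    print(q,[(np.round(d['box']).tolist(),round(d['conf'],2)) for d in recognise(q,'wrist')][:3])
o=bot.get_obs(); print(o['time'],o['ee_pos'],o['tcp_rot'],o['wrist_force'])
E
```

```text
jig [([238.0, 26.0, 386.0, 270.0], 0.91), ([261.0, 30.0, 358.0, 77.0], 0.43)]
oak_block_centre [([264.0, 126.0, 302.0, 227.0], 0.88), ([258.0, 29.0, 355.0, 71.0], 0.36)]
guide_post [([261.0, 28.0, 356.0, 70.0], 0.86), ([242.0, 29.0, 386.0, 270.0], 0.43)]
index_bar [([349.0, 41.0, 376.0, 248.0], 0.61)]
2.3 [0.49631934 0.21496079 0.19744757] [1.79995102e+02 2.61120936e-03 8.54061741e+01] [ 0.43567252 -0.88675162  0.07520475]
```

View pics/w1.png

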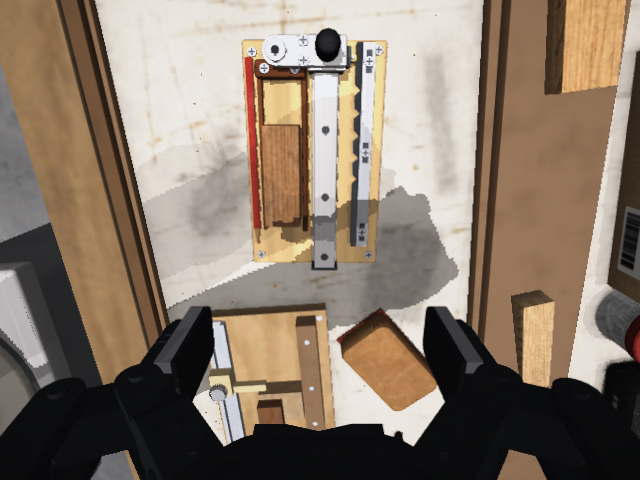

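```bash
python3 - <<'E'
import cv2
a=cv2.imread('pics/w1.png'); cv2.imwrite('pics/w1c.png',cv2.resize(a[20:170,235:395],None,fx=4,fy=4,interpolation=cv2.INTER_CUBIC))
cv2.imwrite('pics/w1d.png',cv2.resize(a[130:275,235:395],None,fx=4,fy=4,interpolation=cv2.INTER_CUBIC))
E
```

```text
(no output)
```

View pics/w1c.png

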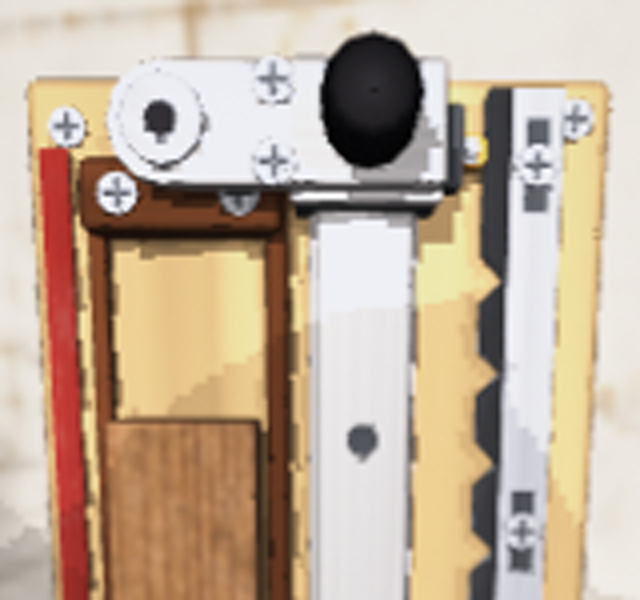

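View pics/w1d.png

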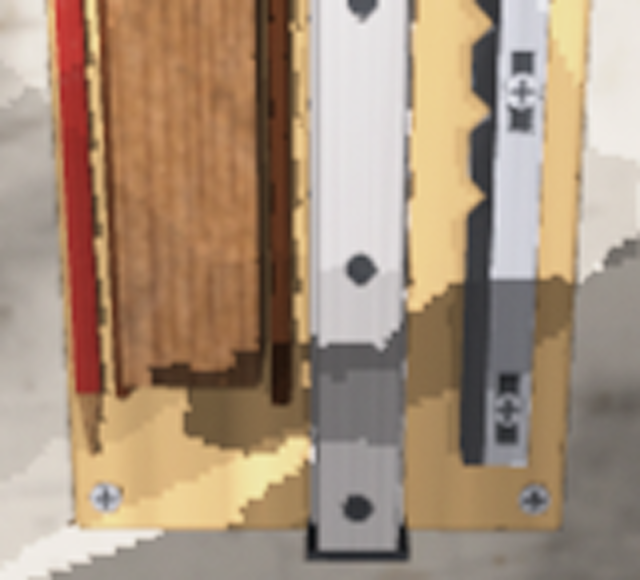

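```bash
cat > m1.py <<'E'
from h import *
import pickle
w=pickle.load(open('w1.pkl','rb'))
a=lambda u,v:(235+u/4,20+v/4); b=lambda u,v:(235+u/4,130+v/4)
TL,TR,BL,BR=[atz(w,p,.018)[:2] for p in (a(30,80),a(608,85),b(75,528),b(562,528))]
print(TL,TR,BL,BR,[np.linalg.norm(x)for x in(TL-TR,BL-BR,TL-BL,TR-BR)])
ctr=(TL+TR+BL+BR)/4; ey=(TL+TR-BL-BR); ey/=np.linalg.norm(ey); ex=np.array([ey[1],-ey[0]])
print('ctr',ctr,'yaw',np.degrees(np.arctan2(-ey[0],ey[1])))
J=lambda P:np.round(1000*np.array([(P[:2]-ctr)@ex,(P[:2]-ctr)@ey]),1)
W=lambda x,y:ctr+ex*x/1000+ey*y/1000
if __name__=='__main__':
    for i,p in enumerate([a(500,283),a(497,378),a(494,465),a(487,553),b(492,25),b(487,113),b(484,200)]):
        print('notch',i+1,J(atz(w,p,.018)),J(atz(w,p,.032)))
    print('post',J(atz(w,a(372,82),.105)),'roller',J(atz(w,a(482,152),.03)))
    print('block top+y',J(atz(w,a(183,420),.05)),'block top -y',J(atz(w,b(190,370),.05)),'l/r',J(atz(w,a(108,422),.05)),J(atz(w,a(257,422),.05)))
    print('stop top -y edge',J(atz(w,a(180,230),.044)))
    print('pencil tip',J(atz(w,b(95,450),.021)))
    from h import proj
    for P in [(-29,-18-0,50),(10,0,38)]: pass
    C=pickle.load(open('C0.pkl','rb'))
    for n,f in(('side',lambda u,v:(200+u/4.4,225+v/4.4)),):
        print(n,[J(atz(C[n],f(*p),.05)) for p in((467,235),(613,190),(560,165))],J(atz(C[n],f(356,180),.105)))
E
python3 m1.py
```

```text
[0.44133962 0.36372392] [0.56623207 0.35304734] [0.4237285  0.15672873] [0.55034794 0.14696293] [np.float64(0.12534797491961128), np.float64(0.12699548695503432), np.float64(0.2077430098113917), np.float64(0.20669563790294895)]
ctr [0.49541203 0.25511573] yaw -4.635781471780746
notch 1 [40.8 63.1] [39.3 62.3]
notch 2 [40.9 42.7] [39.4 42.7]
notch 3 [40.9 23.4] [39.4 24.2]
notch 4 [40.   3.1] [38.6  4.7]
notch 5 [40.5 23.4] [39.  24.2]
notch 6 [40.   3.1] [38.6  4.7]
notch 7 [ 40.1 -17.7] [ 38.6 -15.3]
post [ 9.5 88.9] roller [34.7 88.4]
block top+y [-28.3  34.1] block top -y [-29.1 -51.5] l/r [-44.1  33.6] [-12.7  33.7]
stop top -y edge [-28.5  71.6]
pencil tip [-56.7 -81.2]
side [array([-17.6,  30.6]), array([-49., -53.]), array([-12.2, -51.7])] [ 5.7 88.6]
```

apply_moves:
  targets: [-0.6,-0.6,0,0,0,0,0,-1.2,-1.27,0,0,0,0,0,-1.2,-1.27,-1.5,0,0,0,0,-1.2,-1.27,-2.6,0,0,0,0,-1.2,-1.27,-3.4,0,0,0,0]
  newtons: 60

```text
time: 2.8
ee_pos: [0.4595, 0.1767, 0.0934]
tcp_rot: [-179.9, 0.0, 85.4]
wrist_force: [-0.2, 0.2, 0.0]
opening: 0.0121
```

apply_moves:
  targets: [0,0,0,0,0,0,0,0,0,0,0,0,0,0]

```text
time: 3.0
ee_pos: [0.4602, 0.1774, 0.0962]
tcp_rot: [180.0, -0.0, 85.4]
wrist_force: [-0.1, -0.4, 0.5]
opening: 0.0002
```

```bash
python3 - <<'E'
from m1 import *
c=snap('wrist','w2'); pickle.dump(c,open('w2.pkl','wb'))
c=snap('scene','s2'); snap('side','d2')
o=bot.get_obs(); print(o['time'],o['ee_pos'],J(o['ee_pos']),o['tcp_rot'],o['wrist_force'],o['opening'])
a=cv2.imread('pics/d2.png'); cv2.imwrite('pics/d2c.png',cv2.resize(a[180:350,200:380],None,fx=3.5,fy=3.5,interpolation=cv2.INTER_CUBIC))
E
```

```text
[0.44133962 0.36372392] [0.56623207 0.35304734] [0.4237285  0.15672873] [0.55034794 0.14696293] [np.float64(0.12534797491961128), np.float64(0.12699548695503432), np.float64(0.2077430098113917), np.float64(0.20669563790294895)]
ctr [0.49541203 0.25511573] yaw -4.635781471780746
3.15 [0.46096836 0.17807898 0.09721274] [-28.1 -79.6] [ 1.79867317e+02 -6.30928103e-02  8.54816858e+01] [ 0.28718415 -0.93194038 -0.22243323] -2.090781546787468e-05
```

View pics/w2.png

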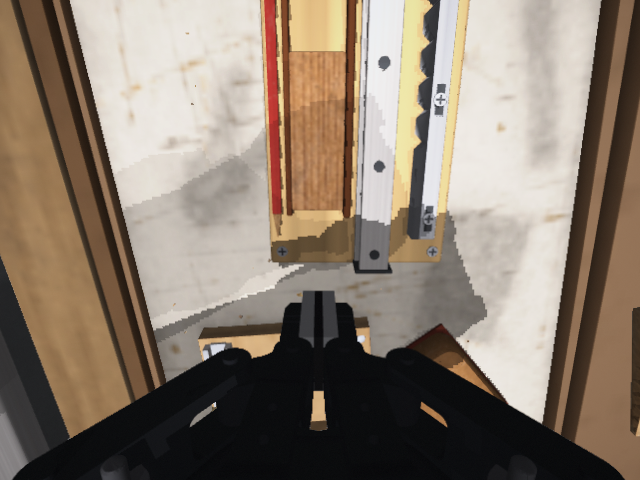

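View pics/d2c.png

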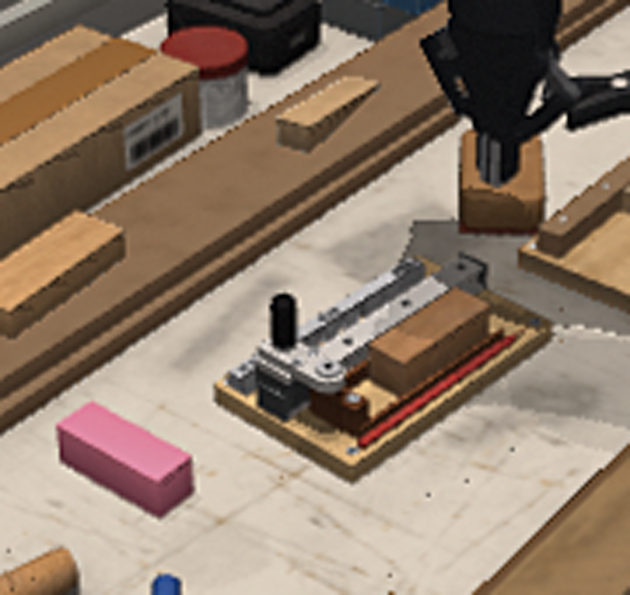

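```bash
python3 - <<'E'
from m1 import *
w=pickle.load(open('w2.pkl','rb'))
print(J(atz(w,(317,51),.05)),J(atz(w,(317,211),.05)),J(atz(w,(318,291),.097)))
print([J(atz(w,p,.018)) for p in((272,262),(443,262))],'notch apexes',[J(atz(w,p,.018)) for p in((426,45),(424,89),(421,143))])
a=cv2.imread('pics/w2.png'); cv2.imwrite('pics/w2c.png',cv2.resize(a[0:320,240:480],None,fx=2.5,fy=1.85,interpolation=cv2.INTER_CUBIC))
E
```

```text
[0.44133962 0.36372392] [0.56623207 0.35304734] [0.4237285  0.15672873] [0.55034794 0.14696293] [np.float64(0.12534797491961128), np.float64(0.12699548695503432), np.float64(0.2077430098113917), np.float64(0.20669563790294895)]
ctr [0.49541203 0.25511573] yaw -4.635781471780746
[-29.5  33.9] [-29.5 -56.2] [-28.8 -87.5]
[array([ -63.2, -103.7]), array([  64.5, -103.6])] notch apexes [array([38.3, 42.2]), array([39.3, 16.6]), array([ 40.4, -17.3])]
```

View pics/w2c.png

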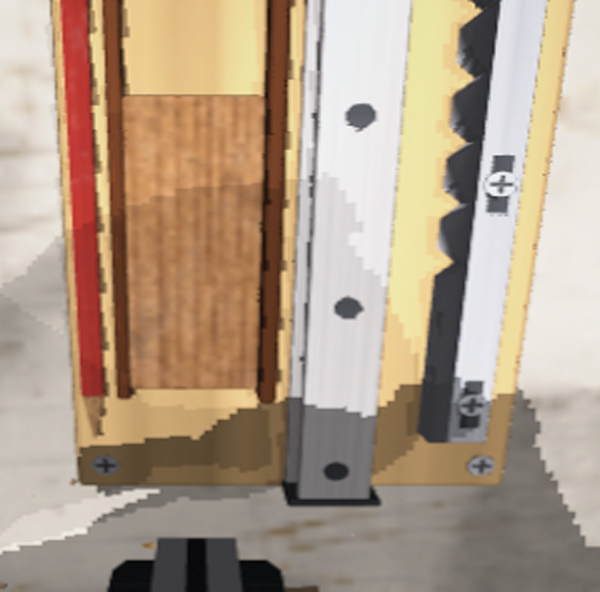

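apply_moves:
  targets: [-0.03,0,-1,0,0,0,0,-0.03,0,-1.9,0,0,0,0,-0.03,0,-1.95,0,0,0,0]

```text
time: 3.45
ee_pos: [0.4579, 0.1774, 0.035]
tcp_rot: [-179.8, 0.1, 85.5]
wrist_force: [-0.4, 1.1, 0.2]
opening: -0.0001
```

apply_moves:
  targets: [0,0,0,0,0,0,0]

```text
time: 3.55
ee_pos: [0.4594, 0.178, 0.0379]
tcp_rot: [180.0, -0.0, 85.5]
wrist_force: [0.0, -0.3, -0.4]
opening: 0.0001
```

```bash
python3 - <<'E'
from m1 import *
c=snap('wrist','w3'); pickle.dump(c,open('w3.pkl','wb'))
o=bot.get_obs(); print(o['time'],o['ee_pos'],J(o['ee_pos']),o['tcp_rot'],o['wrist_force'],o['opening'])
E
```

```text
[0.44133962 0.36372392] [0.56623207 0.35304734] [0.4237285  0.15672873] [0.55034794 0.14696293] [np.float64(0.12534797491961128), np.float64(0.12699548695503432), np.float64(0.2077430098113917), np.float64(0.20669563790294895)]
ctr [0.49541203 0.25511573] yaw -4.635781471780746
3.6 [0.45989655 0.17821855 0.03863382] [-29.2 -79.5] [ 1.79906120e+02 -4.42245744e-02  8.55013354e+01] [-0.94856741 -0.04999127  0.89491337] 0.0001459776175686266
```

View pics/w3.png

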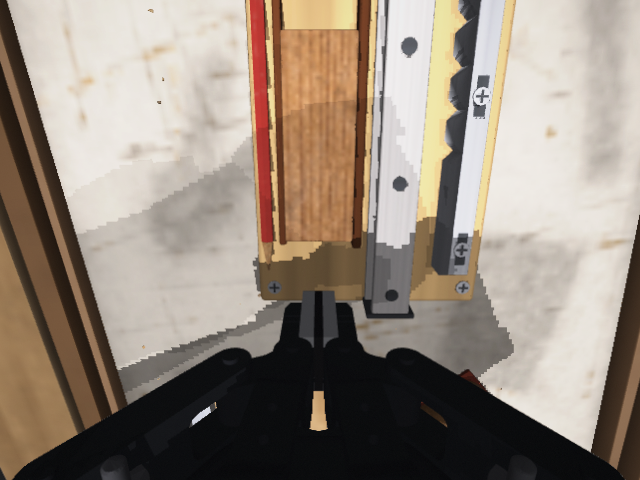

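apply_moves:
  targets: [0.02,0.2,-0.03,0,0,0,0,0.03,0.4,-0.06,0,0,0,0,0.05,0.6,-0.06,0,0,0,0,0.065,0.8,-0.06,0,0,0,0]

```text
time: 4.0
ee_pos: [0.4612, 0.2027, 0.0354]
tcp_rot: [180.0, -0.0, 85.5]
wrist_force: [-0.2, -0.1, 0.4]
opening: 0.0003
```

apply_moves:
  targets: [0.015,0.2,0,0,0,0,0,0.03,0.4,0,0,0,0,0,0.05,0.6,0,0,0,0,0]

```text
time: 4.3
ee_pos: [0.4625, 0.2205, 0.0351]
tcp_rot: [-180.0, 0.0, 85.5]
wrist_force: [-0.5, -0.4, -0.3]
opening: -0.0001
```

```bash
python3 - <<'E'
from m1 import *
c=snap('wrist','w4'); pickle.dump(c,open('w4.pkl','wb'))
o=bot.get_obs(); print(o['time'],o['ee_pos'],J(o['ee_pos']),o['tcp_rot'],o['wrist_force'],o['opening'])
E
```

```text
[0.44133962 0.36372392] [0.56623207 0.35304734] [0.4237285  0.15672873] [0.55034794 0.14696293] [np.float64(0.12534797491961128), np.float64(0.12699548695503432), np.float64(0.2077430098113917), np.float64(0.20669563790294895)]
ctr [0.49541203 0.25511573] yaw -4.635781471780746
4.35 [0.4626349  0.22109559 0.03501294] [-29.9 -36.6] [-1.79998673e+02 -1.85834219e-02  8.55240862e+01] [-0.49716098  0.44694856 -0.30317835] 5.764602197009921e-05
```

View pics/w4.png

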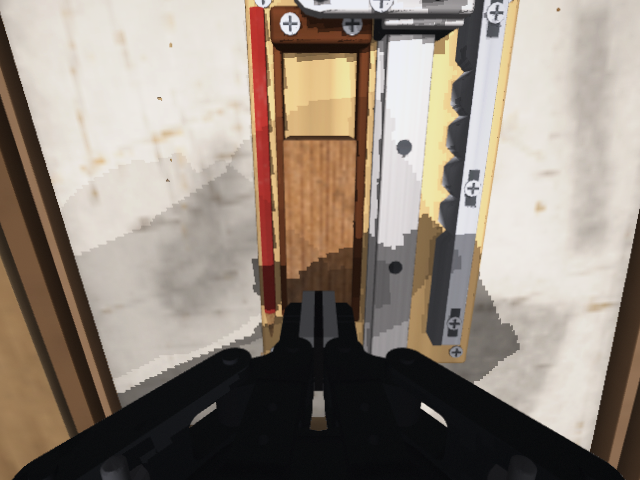

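```bash
python3 - <<'E'
from m1 import *
w=pickle.load(open('w4.pkl','rb'))
print(J(atz(w,(320,138),.05)),J(atz(w,(320,43),.044)),J(atz(w,(320,291),.035)),J(atz(w,(320,291),.05)))
E
```

```text
[0.44133962 0.36372392] [0.56623207 0.35304734] [0.4237285  0.15672873] [0.55034794 0.14696293] [np.float64(0.12534797491961128), np.float64(0.12699548695503432), np.float64(0.2077430098113917), np.float64(0.20669563790294895)]
ctr [0.49541203 0.25511573] yaw -4.635781471780746
[-29.2  34.6] [-29.3  71.9] [-28.8 -44.9] [-28.9 -37.3]
```

```bash
python3 - <<'E'
from m1 import *
w=pickle.load(open('w4.pkl','rb'))
print(w['origin'],w['rotation'])
print('tcp',proj(w,[.4626,.2211,.035]))
for y in(-55.4,-50,-36): 
  for z in (.05,.018): print(y,z,proj(w,[*W(-29,y),z]))
for n in('side','scene'):
  c=snap(n,n+'4'); print(n,'tcp',proj(c,[.4626,.2211,.035]),'blockend',proj(c,[*W(-29,-55.4),.05]))
  u,v=proj(c,[.4626,.2211,.035]).astype(int); a=cv2.imread(f'pics/{n}4.png'); cv2.imwrite(f'pics/{n}4c.png',cv2.resize(a[v-50:v+50,u-70:u+70],None,fx=5.5,fy=5.5,interpolation=cv2.INTER_CUBIC))
o=bot.get_obs(); print(o['time'],o['ee_pos'],J(o['ee_pos']),o['wrist_force'])
E
```

```text
[0.44133962 0.36372392] [0.56623207 0.35304734] [0.4237285  0.15672873] [0.55034794 0.14696293] [np.float64(0.12534797491961128), np.float64(0.12699548695503432), np.float64(0.2077430098113917), np.float64(0.20669563790294895)]
ctr [0.49541203 0.25511573] yaw -4.635781471780746
[0.46920389 0.30175764 0.21078786] [-18.41326843   0.03687134  -4.53174323]
tcp [317.93966416 276.66001953]
-55.4 0.05 [319.75037513 323.59817153]
-55.4 0.018 [319.55605869 293.90923415]
-50 0.05 [319.78552778 314.10804722]
-50 0.018 [319.58456855 285.52772002]
-36 0.05 [319.87972213 288.64135242]
-36 0.018 [319.66059372 263.15131308]
side tcp [328.68865657 273.12004432] blockend [333.56559055 264.52682251]
scene tcp [309.2082462  267.22751817] blockend [316.12797209 258.06297036]
4.45 [0.46250482 0.22023379 0.03500137] [-30.  -37.4] [-0.17172703 -0.36174764 -0.32678776]
```

View pics/side4c.png

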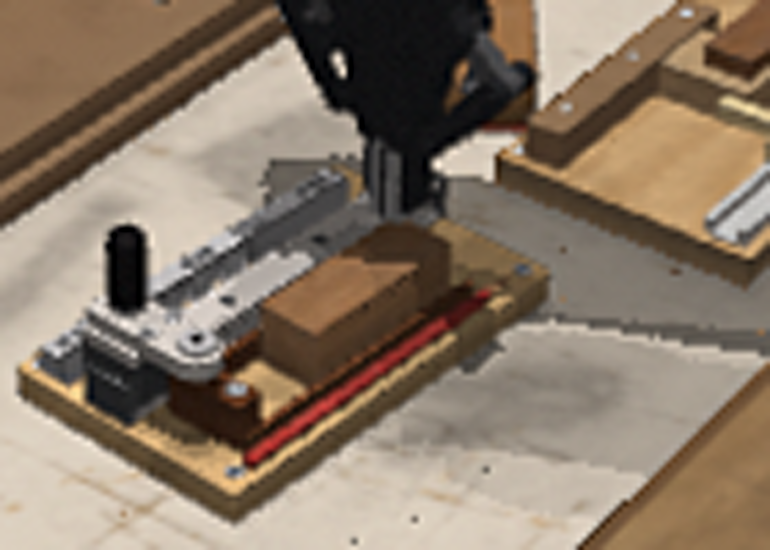

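View pics/scene4c.png

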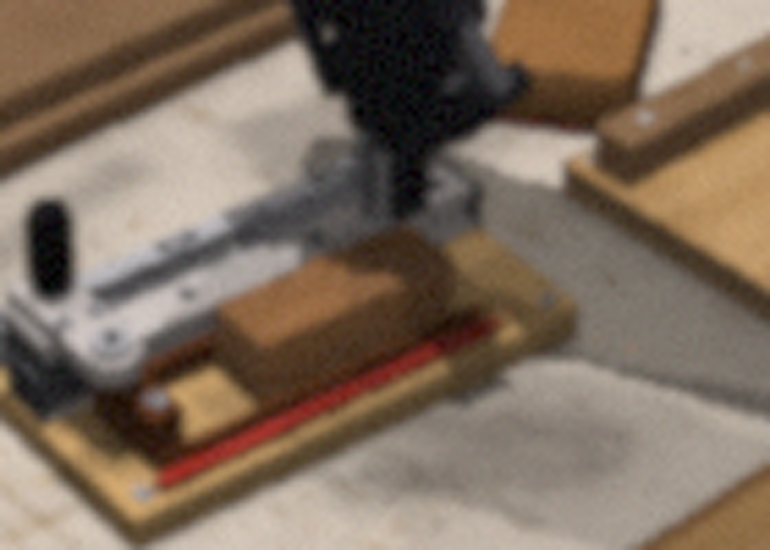

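```bash
cat >> h.py <<'E'
def tri(L):
    A=np.zeros((3,3));b=np.zeros(3)
    for c,uv in L:
        v=ray(c,uv);M=np.eye(3)-np.outer(v,v);A+=M;b+=M@np.asarray(c['origin'])
    P=np.linalg.solve(A,b); return P,[np.round(proj(c,P)-uv,1) for c,uv in L]
E
python3 - <<'E'
from m1 import *
w=pickle.load(open('w4.pkl','rb'));C=pickle.load(open('C0.pkl','rb'))
L=[(C['side'],(329.8,261.7)),(C['scene'],(312.6,255.5)),(w,(318,291))]
for S in (L,L[:2],L[::2],L[1:]):
    P,e=tri(S); print(P,J(P),e)
E
```

```text
[0.44133962 0.36372392] [0.56623207 0.35304734] [0.4237285  0.15672873] [0.55034794 0.14696293] [np.float64(0.12534797491961128), np.float64(0.12699548695503432), np.float64(0.2077430098113917), np.float64(0.20669563790294895)]
ctr [0.49541203 0.25511573] yaw -4.635781471780746
[0.4604862  0.22138411 0.06605938] [-32.1 -36.4] [array([-0.2,  1.2]), array([-2.5,  0.3]), array([-4.9, 14.9])]
[0.47273207 0.20262176 0.05249639] [-18.4 -54.2] [array([0.1, 0.5]), array([-0. , -0.6])]
[0.4609521 0.2266067 0.0699282] [-32.  -31.2] [array([-1.6,  0.8]), array([-5. ,  8.5])]
[0.4609432  0.22051793 0.06239073] [-31.6 -37.3] [array([-2.4,  1.5]), array([-3.7, 12.5])]
```

apply_moves:
  targets: [0,0,0.3,0,0,0,0,-0.06,-0.75,0.3,0,0,0,0,-0.12,-1.55,0.3,0,0,0,0,-0.12,-1.55,-0.2,0,0,0,0,-0.12,-1.55,-0.43,0,0,0,0]

```text
time: 4.95
ee_pos: [0.4588, 0.173, 0.0215]
tcp_rot: [-180.0, -0.0, 85.4]
wrist_force: [-0.4, -0.3, 0.1]
opening: 0.0004
```

apply_moves:
  targets: [0,0,0,0,0,0,0,0,0,0,0,0,0,0]

```text
time: 5.15
ee_pos: [0.4588, 0.1738, 0.0221]
tcp_rot: [-180.0, 0.0, 85.5]
wrist_force: [0.8, -0.2, 0.9]
opening: -0.0002
```

```bash
python3 - <<'E'
from m1 import *
c=snap('wrist','w5'); pickle.dump(c,open('w5.pkl','wb'))
o=bot.get_obs(); print(o['time'],o['ee_pos'],J(o['ee_pos']),o['tcp_rot'],o['wrist_force'],o['opening'])
P=o['ee_pos']
for n in('side','scene'):
  c=snap(n,n+'5'); u,v=proj(c,P);print(n,u,v); u=int(u);v=int(v); a=cv2.imread(f'pics/{n}5.png'); cv2.imwrite(f'pics/{n}5c.png',cv2.resize(a[v-50:v+50,u-70:u+70],None,fx=5.5,fy=5.5,interpolation=cv2.INTER_CUBIC))
E
```

```text
[0.44133962 0.36372392] [0.56623207 0.35304734] [0.4237285  0.15672873] [0.55034794 0.14696293] [np.float64(0.12534797491961128), np.float64(0.12699548695503432), np.float64(0.2077430098113917), np.float64(0.20669563790294895)]
ctr [0.49541203 0.25511573] yaw -4.635781471780746
5.2 [0.45899793 0.17388805 0.02234882] [-29.7 -83.9] [-1.79997459e+02 -2.19674537e-03  8.55350083e+01] [ 0.40009283  0.60793737 -0.2062847 ] -0.0002525753102275844
side 340.8802995397509 268.8653721359599
scene 326.39779821254126 263.8276623768545
```

View pics/w5.png

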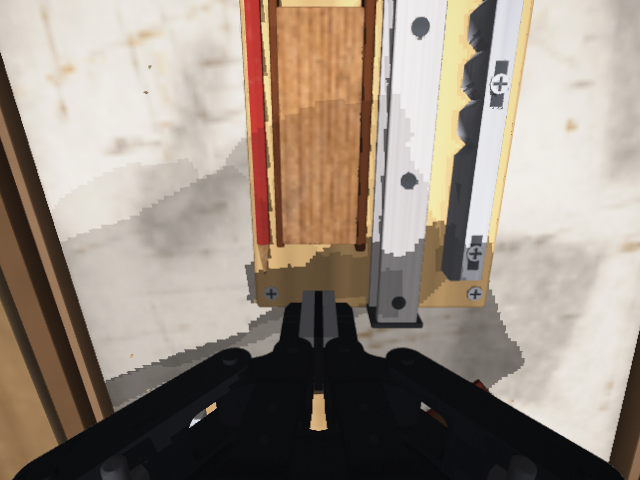

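View pics/side5c.png

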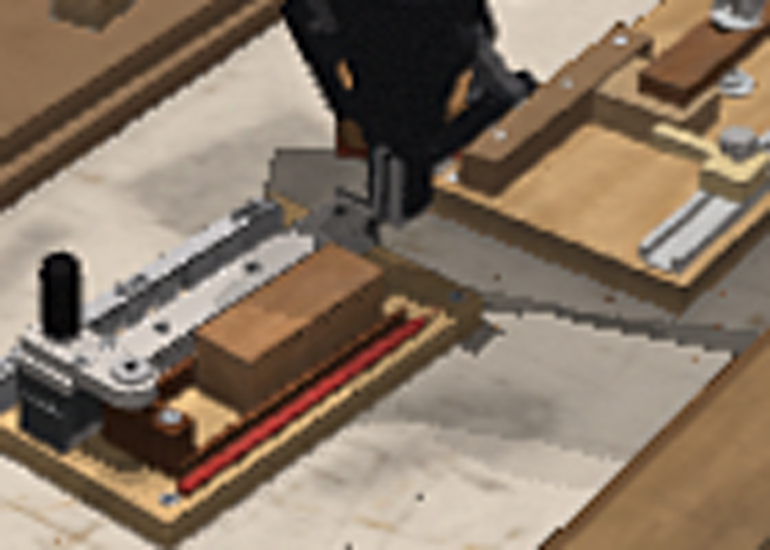

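apply_moves:
  targets: [0,0,-0.17,0,0,0,0,0,0,-0.33,0,0,0,0,0,0,-0.33,0,0,0,0]

```text
time: 5.6
ee_pos: [0.4584, 0.1733, 0.0113]
tcp_rot: [-179.9, 0.0, 85.5]
wrist_force: [-0.7, 0.1, -0.0]
opening: 0.0001
```

apply_moves:
  targets: [0.015,0.2,0,0,0,0,0,0.03,0.4,0,0,0,0,0,0.05,0.6,0,0,0,0,0,0.065,0.8,0,0,0,0,0]

```text
time: 6.0
ee_pos: [0.461, 0.1981, 0.0124]
tcp_rot: [180.0, 0.0, 85.5]
wrist_force: [0.4, -0.5, 0.6]
opening: -0.0002
```

```bash
python3 - <<'E'
from m1 import *
c=snap('wrist','w6'); pickle.dump(c,open('w6.pkl','wb'))
o=bot.get_obs(); print(o['time'],o['ee_pos'],J(o['ee_pos']),o['tcp_rot'],o['wrist_force'],o['opening'])
E
```

```text
[0.44133962 0.36372392] [0.56623207 0.35304734] [0.4237285  0.15672873] [0.55034794 0.14696293] [np.float64(0.12534797491961128), np.float64(0.12699548695503432), np.float64(0.2077430098113917), np.float64(0.20669563790294895)]
ctr [0.49541203 0.25511573] yaw -4.635781471780746
6.05 [0.461117   0.19874128 0.01240848] [-29.6 -59. ] [ 1.79981125e+02 -2.47437573e-02  8.55368445e+01] [-0.14493084  0.52177554 -0.02705444] 0.0003935166748358264
```

View pics/w6.png

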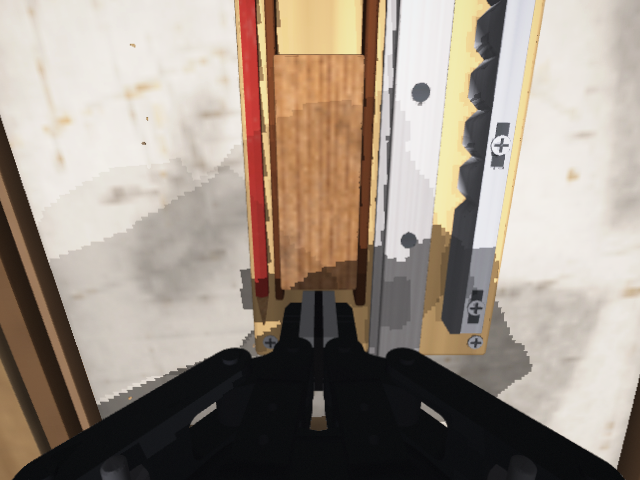

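apply_moves:
  targets: [0.015,0.17,0,0,0,0,0,0.03,0.34,0,0,0,0,0,0.04,0.5,0,0,0,0,0,0.055,0.67,0,0,0,0,0,0.065,0.8,0,0,0,0,0]

```text
time: 6.55
ee_pos: [0.4629, 0.2218, 0.0123]
tcp_rot: [180.0, -0.0, 85.5]
wrist_force: [-1.0, -0.7, 0.5]
opening: 0.0001
```

```bash
python3 - <<'E'
from m1 import *
c=snap('wrist','w7'); pickle.dump(c,open('w7.pkl','wb'))
o=bot.get_obs(); print(o['time'],o['ee_pos'],J(o['ee_pos']),o['tcp_rot'],o['wrist_force'],o['opening'])
E
```

```text
[0.44133962 0.36372392] [0.56623207 0.35304734] [0.4237285  0.15672873] [0.55034794 0.14696293] [np.float64(0.12534797491961128), np.float64(0.12699548695503432), np.float64(0.2077430098113917), np.float64(0.20669563790294895)]
ctr [0.49541203 0.25511573] yaw -4.635781471780746
6.6 [0.46290371 0.22221845 0.01224507] [-29.7 -35.4] [-1.79997944e+02 -1.75834268e-02  8.55157395e+01] [ 1.19158524  0.8591332  -0.56207027] -6.37040201162876e-05
```

View pics/w7.png

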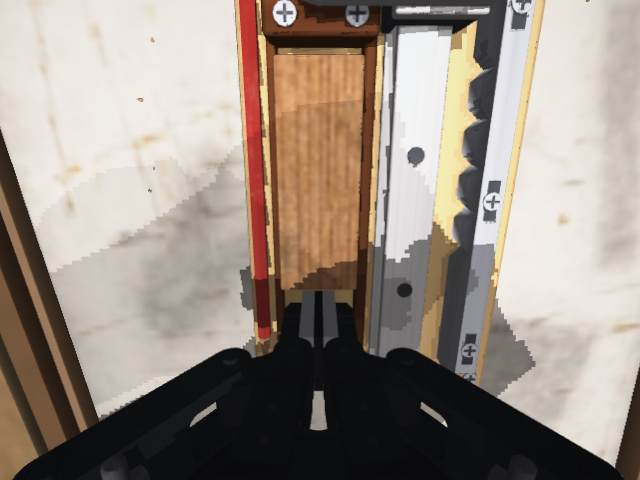

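apply_moves:
  targets: [0.01,0.12,0,0,0,0,0,0.02,0.22,0,0,0,0,0,0.03,0.32,0,0,0,0,0]

```text
time: 6.9
ee_pos: [0.4633, 0.2288, 0.012]
tcp_rot: [-180.0, 0.3, 85.4]
wrist_force: [-1.4, -23.6, 7.9]
opening: 0.0002
```

```bash
python3 - <<'E'
from m1 import *
c=snap('wrist','w8'); pickle.dump(c,open('w8.pkl','wb'))
o=bot.get_obs(); print(o['time'],o['ee_pos'],J(o['ee_pos']),o['tcp_rot'],o['wrist_force'],o['opening'])
E
```

```text
[0.44133962 0.36372392] [0.56623207 0.35304734] [0.4237285  0.15672873] [0.55034794 0.14696293] [np.float64(0.12534797491961128), np.float64(0.12699548695503432), np.float64(0.2077430098113917), np.float64(0.20669563790294895)]
ctr [0.49541203 0.25511573] yaw -4.635781471780746
6.95 [0.46332511 0.22856469 0.01209982] [-29.8 -29.1] [-179.99223168    0.35267363   85.42516869] [ -1.74365591 -15.02034048   4.6385928 ] 1.5930254297042868e-06
```

View pics/w8.png

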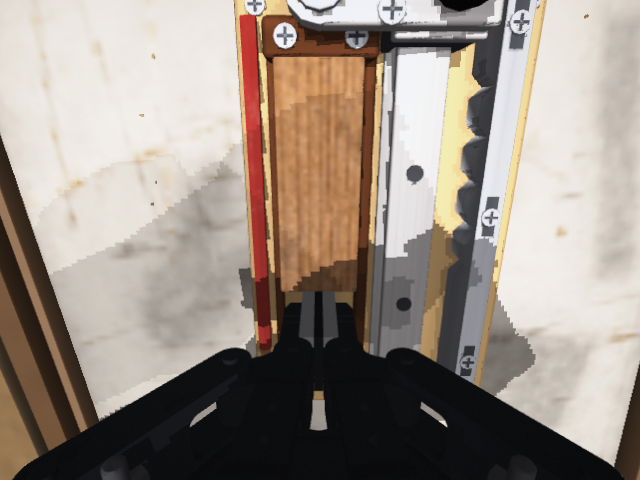

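apply_moves:
  targets: [-0.02,-0.25,0,0,0,0,0,-0.05,-0.65,0,0,0,0,0,-0.05,-0.65,1,0,0,0,0,-0.05,-0.65,2.5,0,0,0,0,-0.05,-0.65,4,0,0,0,0]

```text
time: 7.45
ee_pos: [0.4617, 0.2107, 0.1334]
tcp_rot: [-179.9, 0.0, 85.5]
wrist_force: [1.5, -0.4, 0.0]
opening: -0.0001
```

```bash
python3 - <<'E'
from m1 import *
c=snap('wrist','w9'); pickle.dump(c,open('w9.pkl','wb'))
o=bot.get_obs(); print(o['time'],o['ee_pos'],J(o['ee_pos']),o['tcp_rot'],o['wrist_force'],o['opening'])
E
```

```text
[0.44133962 0.36372392] [0.56623207 0.35304734] [0.4237285  0.15672873] [0.55034794 0.14696293] [np.float64(0.12534797491961128), np.float64(0.12699548695503432), np.float64(0.2077430098113917), np.float64(0.20669563790294895)]
ctr [0.49541203 0.25511573] yaw -4.635781471780746
7.5 [0.46410532 0.21186424 0.14157909] [-27.7 -45.6] [179.55402397  -0.27198251  85.48024495] [-2.50332063 -0.34622612  5.4260396 ] 0.0003784753720412048
```

View pics/w9.png

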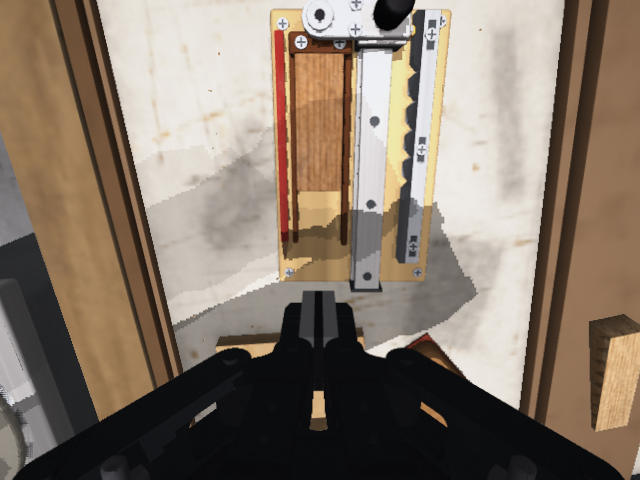

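```bash
python3 - <<'E'
from m1 import *
w=pickle.load(open('w9.pkl','rb'))
print(J(atz(w,(320,191),.05)),J(atz(w,(320,53),.05)))
print('notch',[J(atz(w,p,.018)) for p in((412,72),(409,98),(407,126),(404,153),(401,182))])
a=cv2.imread('pics/w9.png'); cv2.imwrite('pics/w9c.png',cv2.resize(a[0:200,260:460],None,fx=3,fy=3,interpolation=cv2.INTER_CUBIC))
E
```

```text
[0.44133962 0.36372392] [0.56623207 0.35304734] [0.4237285  0.15672873] [0.55034794 0.14696293] [np.float64(0.12534797491961128), np.float64(0.12699548695503432), np.float64(0.2077430098113917), np.float64(0.20669563790294895)]
ctr [0.49541203 0.25511573] yaw -4.635781471780746
[-28.8 -17.8] [-29.   71.6]
notch [array([38.1, 63.7]), array([37.3, 45.9]), array([37.3, 25.9]), array([36.5,  5.8]), array([ 35.8, -16.9])]
```

View pics/w9c.png

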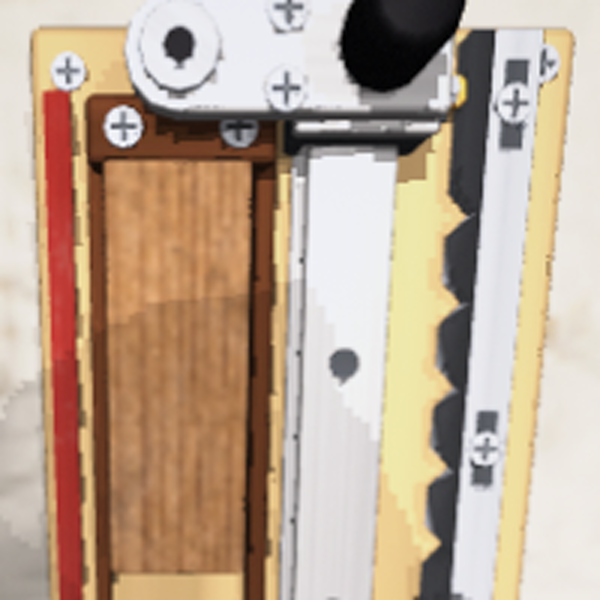

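apply_moves:
  targets: [0.43,1.4,0,0,0,0,0,0.86,2.8,0,0,0,0,0,1.29,4.2,0,0,0,0,0,1.7,5.6,0,0,0,0,0,1.7,5.6,0,0,0,0,0]

```text
time: 8.0
ee_pos: [0.5136, 0.383, 0.1296]
tcp_rot: [-179.9, 0.0, 85.7]
wrist_force: [-0.2, -1.2, -1.4]
opening: -0.0001
```

apply_moves:
  targets: [0,0,0,0,0,0,0,0,0,0,0,0,0,0]

```text
time: 8.2
ee_pos: [0.5132, 0.3785, 0.1325]
tcp_rot: [-180.0, 0.0, 85.5]
wrist_force: [-0.1, 0.6, 0.2]
opening: 0.0002
```

```bash
python3 - <<'E'
from m1 import *
o=bot.get_obs(); print(o['time'],o['ee_pos'],J(o['ee_pos']),o['tcp_rot'],o['wrist_force'],o['opening'])
E
```

```text
[0.44133962 0.36372392] [0.56623207 0.35304734] [0.4237285  0.15672873] [0.55034794 0.14696293] [np.float64(0.12534797491961128), np.float64(0.12699548695503432), np.float64(0.2077430098113917), np.float64(0.20669563790294895)]
ctr [0.49541203 0.25511573] yaw -4.635781471780746
8.2 [0.51320605 0.37848184 0.13251983] [  7.8 124.4] [-1.79997653e+02  3.23147856e-03  8.54651248e+01] [-0.08081731  0.57837663  0.1798403 ] 0.00024198226914469347
```

apply_moves:
  targets: [0.04,0,-1.2,0,0,0,0,0.07,0,-2.3,0,0,0,0,0.07,0,-2.58,0,0,0,0,0.07,0,-2.58,0,0,0,0,0.07,0,-2.58,0,0,0,0]

```text
time: 8.7
ee_pos: [0.516, 0.3794, 0.0571]
tcp_rot: [179.9, -0.1, 85.5]
wrist_force: [-0.4, -0.1, 0.6]
opening: -0.0003
```

```bash
python3 - <<'E'
from m1 import *
c=snap('wrist','w10'); pickle.dump(c,open('w10.pkl','wb'))
o=bot.get_obs(); print(o['time'],o['ee_pos'],J(o['ee_pos']),o['tcp_rot'],o['wrist_force'],o['opening'])
P=o['ee_pos']
for n in('side','scene'):
  c=snap(n,n+'10'); u,v=proj(c,P);print(n,u,v); u=int(u);v=int(v); a=cv2.imread(f'pics/{n}10.png'); cv2.imwrite(f'pics/{n}10c.png',cv2.resize(a[v-50:v+50,u-70:u+70],None,fx=5.5,fy=5.5,interpolation=cv2.INTER_CUBIC))
E
```

```text
[0.44133962 0.36372392] [0.56623207 0.35304734] [0.4237285  0.15672873] [0.55034794 0.14696293] [np.float64(0.12534797491961128), np.float64(0.12699548695503432), np.float64(0.2077430098113917), np.float64(0.20669563790294895)]
ctr [0.49541203 0.25511573] yaw -4.635781471780746
8.75 [0.51621823 0.37973805 0.05739523] [ 10.7 125.9] [ 1.79864772e+02 -1.18437001e-01  8.54773275e+01] [-0.62382635  1.12507636  0.4270291 ] -0.00013953862247800136
side 268.11311374717104 289.58767619195635
scene 231.92849694275253 278.0677676154223
```

View pics/w10.png

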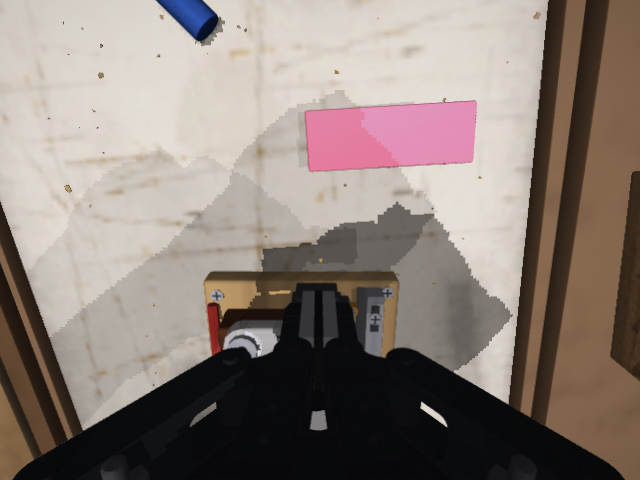

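View pics/side10c.png

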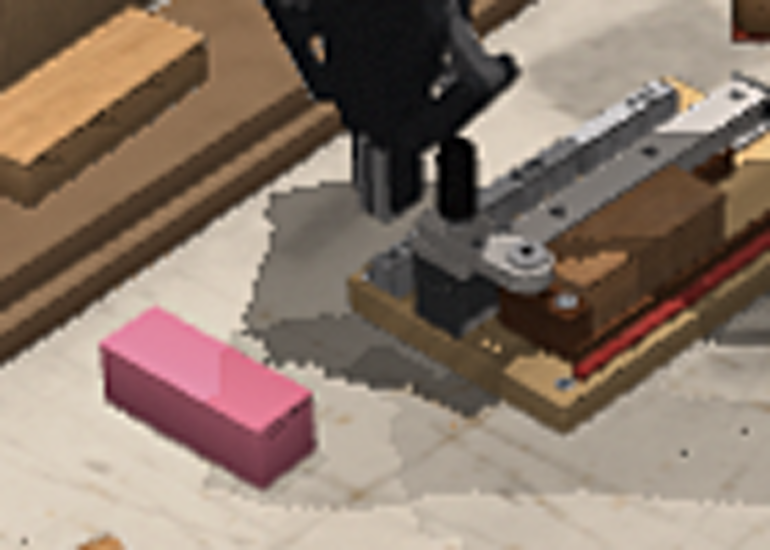

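View pics/scene10c.png

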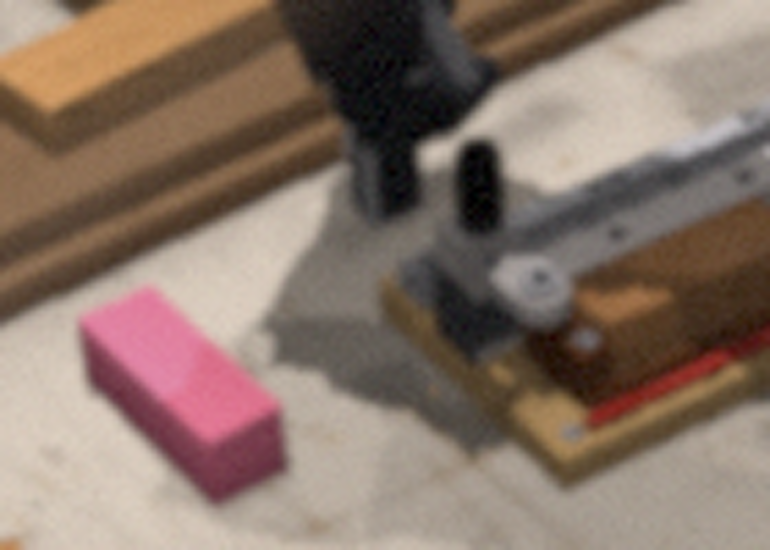

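apply_moves:
  targets: [-0.02,-0.2,0,0,0,0,0,-0.035,-0.4,0,0,0,0,0,-0.05,-0.55,0,0,0,0,0,-0.06,-0.7,0,0,0,0,0,-0.07,-0.85,0,0,0,0,0]

```text
time: 9.35
ee_pos: [0.5132, 0.3541, 0.0551]
tcp_rot: [180.0, -0.1, 85.5]
wrist_force: [-0.6, 3.8, 0.3]
opening: -0.0001
```

```bash
python3 - <<'E'
from m1 import *
o=bot.get_obs(); print(o['time'],o['ee_pos'],J(o['ee_pos']),o['tcp_rot'],o['wrist_force'],o['opening'])
c=snap('wrist','w11'); pickle.dump(c,open('w11.pkl','wb'))
P=o['ee_pos']
for n in('side',):
  c=snap(n,n+'11'); u,v=proj(c,P);print(n,u,v); u=int(u);v=int(v); a=cv2.imread(f'pics/{n}11.png'); cv2.imwrite(f'pics/{n}11c.png',cv2.resize(a[v-50:v+50,u-70:u+70],None,fx=5.5,fy=5.5,interpolation=cv2.INTER_CUBIC))
E
```

```text
[0.44133962 0.36372392] [0.56623207 0.35304734] [0.4237285  0.15672873] [0.55034794 0.14696293] [np.float64(0.12534797491961128), np.float64(0.12699548695503432), np.float64(0.2077430098113917), np.float64(0.20669563790294895)]
ctr [0.49541203 0.25511573] yaw -4.635781471780746
9.35 [0.51324002 0.35407253 0.05512989] [  9.8 100.1] [ 1.79994389e+02 -6.24477814e-02  8.55099662e+01] [-0.5694302   3.75050128  0.26548263] -5.581290567532573e-05
side 276.5865972793897 285.3515588099415
```

View pics/side11c.png

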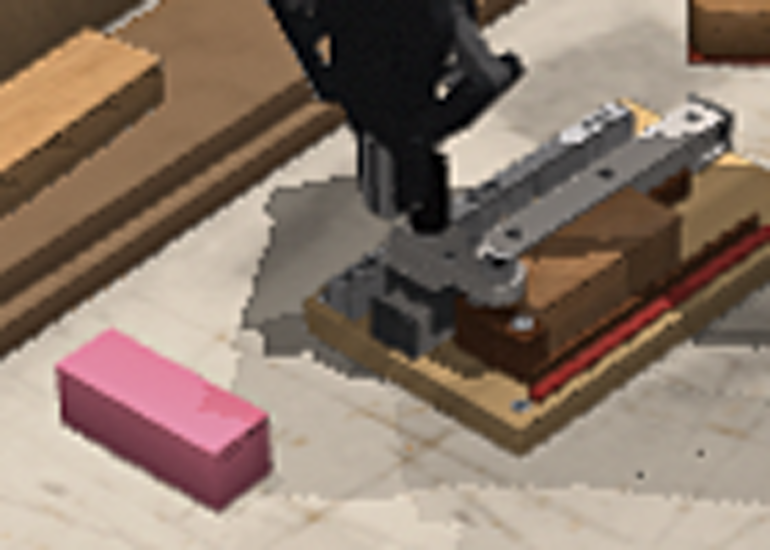

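View pics/w11.png

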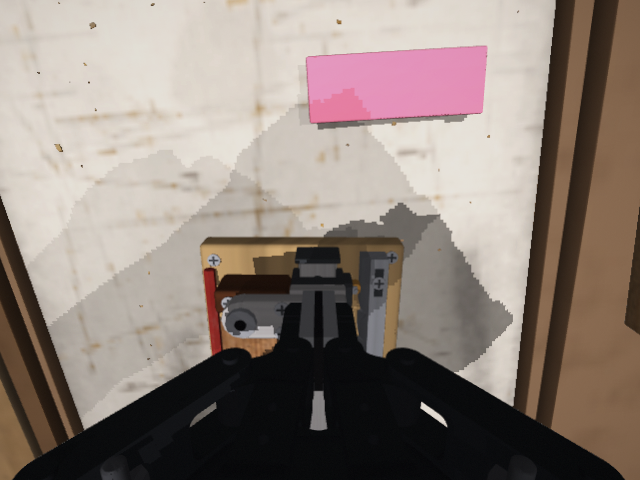

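```bash
python3 - <<'E'
from m1 import *
print('bush0',J(atz(w,(235+160/4,20+118/4),.07)))
c=pickle.load(open('w11.pkl','rb'))
print('bush now',J(atz(c,(240,324),.07)),J(atz(c,(318,262),.066)),J(atz(c,(318,273),.066)))
E
```

```text
[0.44133962 0.36372392] [0.56623207 0.35304734] [0.4237285  0.15672873] [0.55034794 0.14696293] [np.float64(0.12534797491961128), np.float64(0.12699548695503432), np.float64(0.2077430098113917), np.float64(0.20669563790294895)]
ctr [0.49541203 0.25511573] yaw -4.635781471780746
bush0 [-29.1  88.7]
bush now [-29.3  81.5] [  9.8 113.5] [  9.8 107.7]
```

apply_moves:
  targets: [-0.01,-0.1,0,0,0,0,0,-0.02,-0.2,0,0,0,0,0,-0.025,-0.3,0,0,0,0,0,-0.035,-0.4,0,0,0,0,0]

```text
time: 9.85
ee_pos: [0.5122, 0.3417, 0.0549]
tcp_rot: [180.0, 0.0, 85.5]
wrist_force: [0.6, -0.2, 0.5]
opening: 0.0001
```

apply_moves:
  targets: [-0.005,-0.05,0,0,0,0,0,-0.01,-0.1,0,0,0,0,0]

```text
time: 10.05
ee_pos: [0.5117, 0.3384, 0.0546]
tcp_rot: [-180.0, 0.0, 85.5]
wrist_force: [0.7, 0.3, 0.0]
opening: 0.0003
```

apply_moves:
  targets: [-0.005,-0.05,0,0,0,0,0,-0.01,-0.1,0,0,0,0,0]

```text
time: 10.25
ee_pos: [0.5116, 0.3365, 0.0548]
tcp_rot: [-180.0, -0.1, 85.5]
wrist_force: [-0.6, 5.2, -0.8]
opening: -0.0001
```

```bash
cat > g.py <<'E'
from m1 import *
import sys
n=sys.argv[1]
o=bot.get_obs(); print(o['time'],J(o['ee_pos']),o['ee_pos'],o['wrist_force'])
c=snap('wrist',n); pickle.dump(c,open(n+'.pkl','wb'))
u,v=proj(c,[*W(-29,float(sys.argv[2])),.07]); u=int(u);v=int(v); print('crop origin',u-60,v-40)
a=cv2.imread(f'pics/{n}.png'); cv2.imwrite(f'pics/{n}c.png',cv2.resize(a[max(v-40,0):v+60,u-60:u+80],None,fx=5,fy=5,interpolation=cv2.INTER_CUBIC))
E
python3 g.py w12 65 | tail -2
```

```text
10.25 [ 9.5 82.5] [0.51157558 0.33654284 0.05476235] [-0.59712397  5.1879626  -0.79417238]
crop origin 180 282
```

View pics/w12c.png

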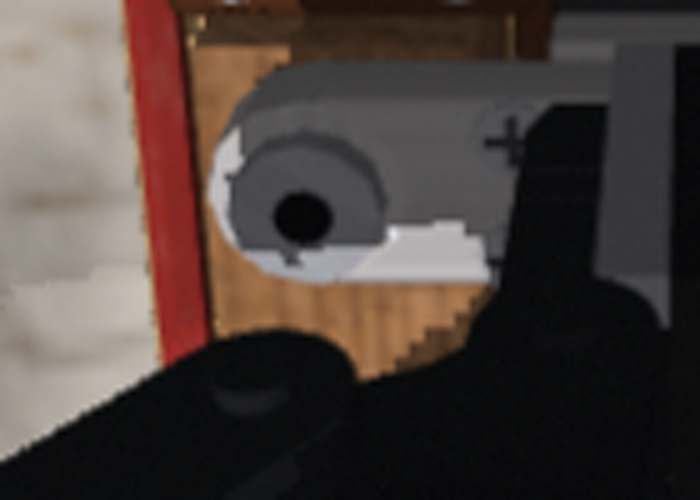

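```bash
cat > b.py <<'E'
import sys
from m1 import *
c=pickle.load(open(sys.argv[1]+'.pkl','rb')); x,y,ox,oy=map(float,sys.argv[2:6])
print('bush',J(atz(c,(ox+x/5,oy+y/5),.07)))
E
python3 b.py w12 305 212 180 282|tail -1
```

```text
bush [-28.9  63.9]
```

apply_moves:
  targets: [-0.005,-0.05,0,0,0,0,0,-0.01,-0.1,0,0,0,0,0]

```text
time: 10.5
ee_pos: [0.5113, 0.3338, 0.0548]
tcp_rot: [180.0, -0.1, 85.5]
wrist_force: [-0.1, 4.6, -1.5]
opening: 0.0001
```

apply_moves:
  targets: [-0.005,-0.05,0,0,0,0,0,-0.01,-0.1,0,0,0,0,0]

```text
time: 10.7
ee_pos: [0.511, 0.3299, 0.0548]
tcp_rot: [180.0, 0.0, 85.5]
wrist_force: [0.8, 1.9, -1.0]
opening: -0.0002
```

apply_moves:
  targets: [-0.005,-0.05,0,0,0,0,0,-0.01,-0.1,0,0,0,0,0]

```text
time: 10.9
ee_pos: [0.5107, 0.3267, 0.0548]
tcp_rot: [-180.0, 0.0, 85.5]
wrist_force: [0.9, 2.1, -0.9]
opening: -0.0002
```

```bash
python3 g.py w13 55 | tail -2
```

```text
10.9 [ 9.4 72.6] [0.51066891 0.32672559 0.05482155] [ 0.90390567  2.09651392 -0.94163455]
crop origin 180 282
```

View pics/w13c.png

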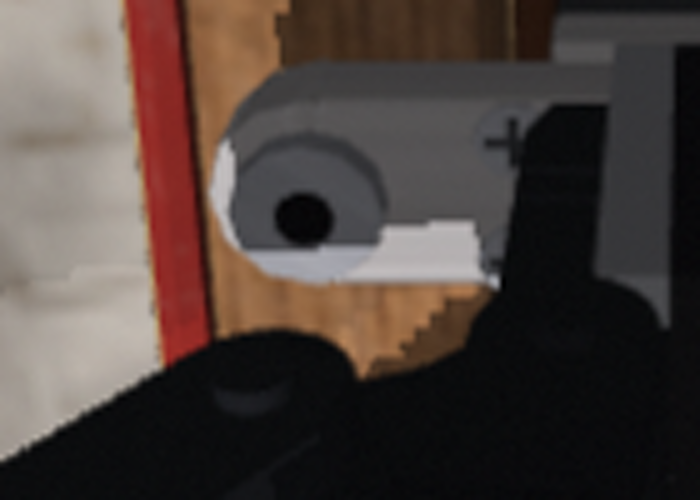

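apply_moves:
  targets: [-0.007,-0.08,0,0,0,0,0,-0.013,-0.16,0,0,0,0,0]

```text
time: 11.15
ee_pos: [0.5103, 0.3219, 0.0549]
tcp_rot: [180.0, 0.0, 85.5]
wrist_force: [0.3, -0.2, -1.0]
opening: 0.0001
```

apply_moves:
  targets: [-0.005,-0.05,0,0,0,0,0,-0.01,-0.1,0,0,0,0,0]

```text
time: 11.35
ee_pos: [0.5099, 0.3187, 0.055]
tcp_rot: [-180.0, 0.0, 85.5]
wrist_force: [-0.5, -1.2, -0.8]
opening: 0.0003
```

apply_moves:
  targets: [-0.005,-0.05,0,0,0,0,0,-0.01,-0.1,0,0,0,0,0]

```text
time: 11.55
ee_pos: [0.5098, 0.3168, 0.055]
tcp_rot: [180.0, -0.1, 85.5]
wrist_force: [-0.3, 6.0, -1.1]
opening: -0.0003
```

```bash
python3 g.py w14 44 | tail -2
```

```text
11.55 [ 9.3 62.6] [0.50976876 0.3167535  0.05501447] [-0.31031872  5.98490317 -1.09341268]
crop origin 181 284
```

View pics/w14c.png

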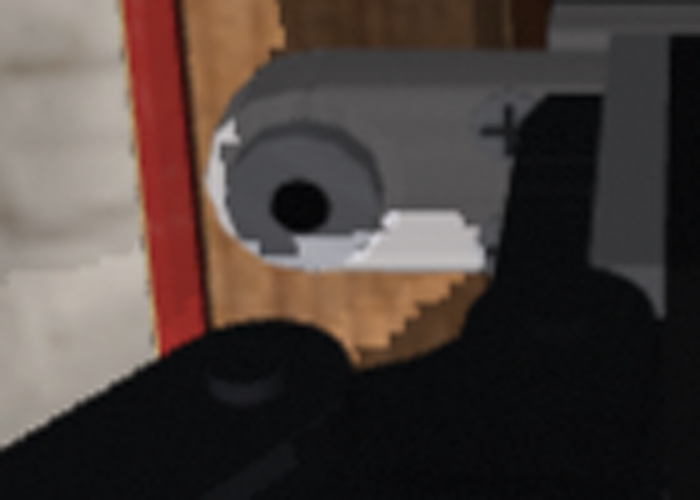

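apply_moves:
  targets: [-0.005,-0.05,0,0,0,0,0,-0.01,-0.1,0,0,0,0,0]

```text
time: 11.8
ee_pos: [0.5096, 0.3141, 0.055]
tcp_rot: [180.0, -0.1, 85.5]
wrist_force: [1.1, 5.2, -1.8]
opening: -0.0
```

apply_moves:
  targets: [-0.005,-0.05,0,0,0,0,0,-0.01,-0.1,0,0,0,0,0]

```text
time: 12.0
ee_pos: [0.5092, 0.3102, 0.055]
tcp_rot: [180.0, 0.0, 85.5]
wrist_force: [0.7, 2.6, 0.1]
opening: 0.0003
```

apply_moves:
  targets: [-0.005,-0.05,0,0,0,0,0,-0.01,-0.1,0,0,0,0,0]

```text
time: 12.2
ee_pos: [0.5089, 0.3069, 0.055]
tcp_rot: [180.0, 0.0, 85.5]
wrist_force: [1.1, 2.7, -0.6]
opening: -0.0
```

apply_moves:
  targets: [-0.004,-0.05,0,0,0,0,0,-0.008,-0.1,0,0,0,0,0]

```text
time: 12.4
ee_pos: [0.5087, 0.304, 0.055]
tcp_rot: [180.0, 0.0, 85.5]
wrist_force: [1.0, 1.7, -0.0]
opening: -0.0001
```

```bash
python3 g.py w15 30 | tail -2
```

```text
12.4 [ 9.2 49.8] [0.50865344 0.30401866 0.05496258] [ 1.04792461  1.73652036 -0.0024413 ]
crop origin 181 286
```

View pics/w15c.png

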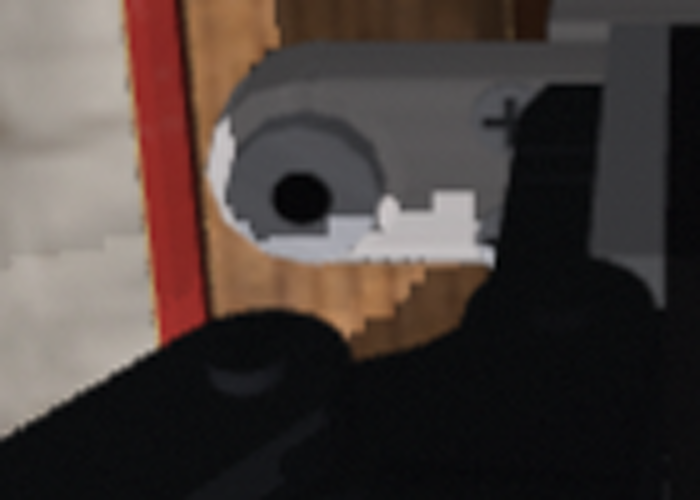

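apply_moves:
  targets: [-0.004,-0.04,0,0,0,0,0,-0.008,-0.08,0,0,0,0,0]

```text
time: 12.65
ee_pos: [0.5081, 0.3014, 0.0548]
tcp_rot: [-180.0, 0.0, 85.5]
wrist_force: [-0.1, 0.2, 0.3]
opening: -0.0002
```

apply_moves:
  targets: [-0.004,-0.04,0,0,0,0,0,-0.008,-0.08,0,0,0,0,0,-0.008,-0.08,0,0,0,0,0]

```text
time: 12.95
ee_pos: [0.508, 0.2991, 0.0548]
tcp_rot: [-180.0, 0.0, 85.5]
wrist_force: [0.4, 0.0, -0.4]
opening: -0.0003
```

```bash
python3 g.py w16 24 | tail -2
```

```text
12.95 [ 9.  44.9] [0.50797985 0.29914506 0.05479133] [ 0.36841705  0.02198156 -0.360174  ]
crop origin 182 288
```

View pics/w16c.png

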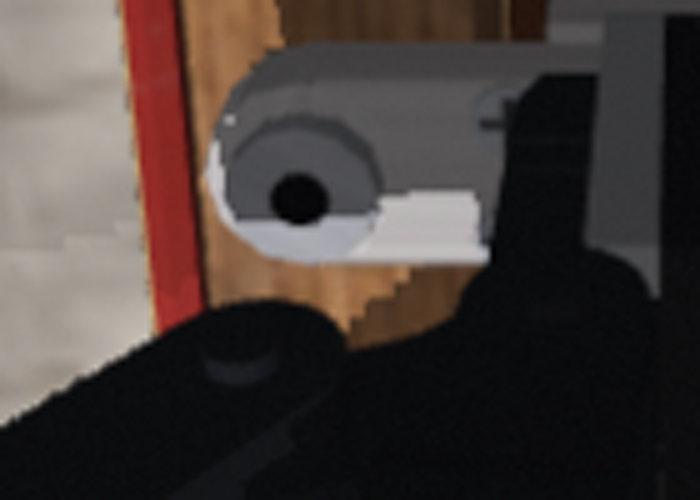

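```bash
for a in "w13 305 212 180 282" "w14 305 197 181 284" "w15 305 190 181 286" "w16 303 191 182 288"; do python3 b.py $a|tail -1;done
```

```text
bush [-29.1  54. ]
bush [-28.7  44.4]
bush [-28.8  31.3]
bush [-28.8  25.2]
```

apply_moves:
  targets: [0.03,0.4,0,0,0,0,0,0.05,0.6,0.5,0,0,0,0,0.05,0.6,2,0,0,0,0,0.05,0.6,3.5,0,0,0,0,0.05,0.6,4.8,0,0,0,0]

```text
time: 13.5
ee_pos: [0.5095, 0.3183, 0.2012]
tcp_rot: [179.9, -0.0, 85.5]
wrist_force: [0.9, 0.2, 0.0]
opening: -0.0001
```

apply_moves:
  targets: [-0.15,-1.2,0,0,0,0,0,-0.3,-2.4,0,0,0,0,0,-0.4,-3.4,0,0,0,0,0,-0.4,-3.4,0,0,0,0,0,-0.4,-3.4,0,0,0,0,0]

```text
time: 14.0
ee_pos: [0.4978, 0.2156, 0.1992]
tcp_rot: [180.0, -0.0, 85.4]
wrist_force: [0.4, 0.8, -0.5]
opening: 0.0
```

```bash
python3 - <<'E'
from m1 import *
o=bot.get_obs(); print(o['time'],J(o['ee_pos']),o['ee_pos'],o['wrist_force'])
c=snap('wrist','w17'); pickle.dump(c,open('w17.pkl','wb'))
a=cv2.imread('pics/w17.png'); cv2.imwrite('pics/w17c.png',cv2.resize(a[20:170,235:395],None,fx=4,fy=4,interpolation=cv2.INTER_CUBIC))
E
```

```text
[0.44133962 0.36372392] [0.56623207 0.35304734] [0.4237285  0.15672873] [0.55034794 0.14696293] [np.float64(0.12534797491961128), np.float64(0.12699548695503432), np.float64(0.2077430098113917), np.float64(0.20669563790294895)]
ctr [0.49541203 0.25511573] yaw -4.635781471780746
14.0 [  5.6 -39.2] [0.49783319 0.21564011 0.19917861] [ 0.37020739  0.84545429 -0.47962811]
```

View pics/w17c.png

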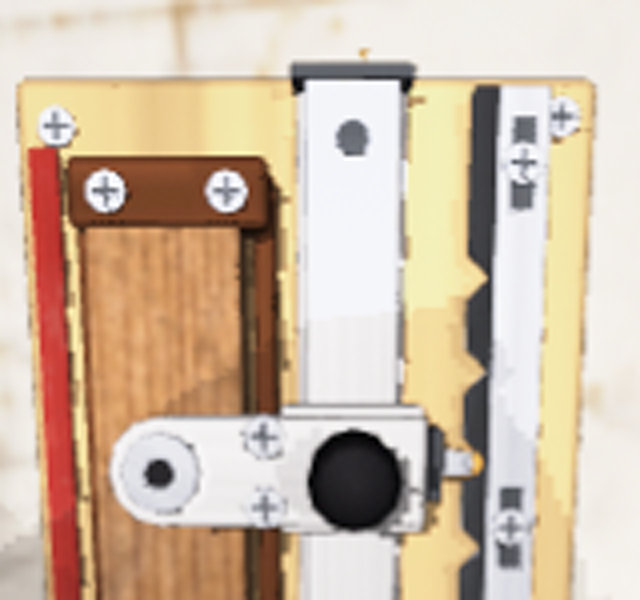

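View pics/w17.png

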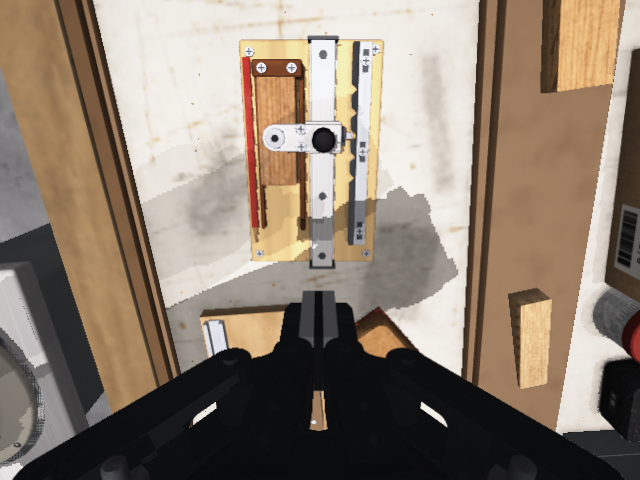

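```bash
python3 - <<'E'
from m1 import *
w=pickle.load(open('w17.pkl','rb'));a=lambda u,v:(235+u/4,20+v/4)
print('notches',[J(atz(w,a(*p),.018)) for p in((485,277),(485,373),(478,548))],'bush',J(atz(w,a(158,472),.07)),'roller',J(atz(w,a(475,462),.03)),J(atz(w,a(475,462),.045)),'block -y',J(atz(w,(280,185),.05)),'stopedge',J(atz(w,a(160,228),.05)))
bot.job_done(); print(bot.get_obs()['time'])
E
```

```text
[0.44133962 0.36372392] [0.56623207 0.35304734] [0.4237285  0.15672873] [0.55034794 0.14696293] [np.float64(0.12534797491961128), np.float64(0.12699548695503432), np.float64(0.2077430098113917), np.float64(0.20669563790294895)]
ctr [0.49541203 0.25511573] yaw -4.635781471780746
notches [array([40.2, 63.8]), array([40.8, 43.1]), array([40.5,  3.4])] bush [-29.4  24. ] roller [38.  23.9] [36.6 24.7] block -y [-28.2 -17.7] stopedge [-29.5  71.1]
the job is handed in; nothing more can be done
the job is handed in; nothing more can be done
```

The oak block is home against the end stop and the drill guide is seated in the third notch. I handed the job in at about 14 s.

**Oak block:** I pushed it about 38 mm along its channel with shut fingers until it met the stop. The wrist force peaked at 24 N there. In the last picture its near end is at jig y -17.7 (home is -18), with no gap at the stop.

**Drill guide:** I pushed it by its post through notches 1 and 2, which showed 5 to 6 N at each one. I stopped when the push force dropped to zero at notch 3, then backed off and raised the gripper. The last picture shows the roller and the bush at jig y 24. Notches 1, 2 and 4 measured 63.8, 43.1 and 3.4, so notch 3 should be at about 23.4.

**Checks that disagreed:**
- **Fingertip height:** the real fingertips stood at least 15 mm higher than the reported TCP. My first approach therefore passed over the block without moving it, and I went back and repeated it lower.
- **Seating in notch 3:** I read this from the picture and from the force falling to zero. I did not nudge the guide again to feel it. The measured offset from the notch middle is 0.5 mm, within measuring error.

The pencil lay in place in the last picture, and I touched nothing but the block and the post. I did not check the other loose things one by one.

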